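# Put the mixed-up pieces back in their stock trays

### The job

The four loose pieces in the near compartments of the stock trays have been put back in the wrong trays. Rearrange them so that each lies in the near compartment of the tray whose far compartment holds the same article, flat on the compartment's floor and the same way up as that one. A compartment takes only one piece, so park one on the empty cork mat when you need a free spot.

Things in the scene. Friction and masses are not known exactly. Their poses are not given: they have to be found in the camera images.
- padlock: loose padlock lying flat: brass body with a steel shackle, 58 x 38 x 20 mm overall, 0.14 to 0.28 kg. Origin: underside, middle of the length. x runs along it: the shackle points to +x, the brass body (32 long, 38 wide across y, 20 thick) is centred 13 mm towards -x from the origin. z up.
- knob: loose door knob standing on its rose: brass rose 52 mm diameter, short neck, white ceramic knob 48 mm diameter; 60 mm high, widest (upright sides) from 36 to 46 mm above its underside; 0.15 to 0.31 kg. Origin: centre of the underside, z up along its axis.
- castor: loose swivel castor standing on its steel plate, wheel up: plate 52 x 52 x 3 mm, 67 mm high, 0.14 to 0.28 kg. Origin: centre of the plate's underside, z up. The black 50 mm wheel (axle along y, 42 mm up) is offset 8 mm to +x; beside it the fork's cheeks measure 28 mm over their outsides across y, are 22 mm long in x and reach from 11 to 49 mm high; above that the wheel is 20 mm wide.
- cleat: loose aluminium horn cleat for rope, standing on its foot: 66 mm long (horns along x), foot 44 x 18 mm, 33 mm high, 0.07 to 0.14 kg. Origin: centre of the underside of the foot, z up. The middle stem is 28 mm long in x and 14 mm wide across y, 6 to 25 mm high.
- tray_padlock: fixed pale-wood tray, 194 x 100 x 26 mm high, of two compartments one behind the other, each 88 x 88 mm inside; floor and walls 6 mm thick. The far one (tray's +x, away from the robot) holds a padlock, flat, fixed there. Origin: under the centre of the near one, on the counter; its floor is 6 mm higher. The far one's centre is 94 mm along x; z up.
- tray_knob: fixed pale-wood tray, 194 x 100 x 26 mm high, of two compartments one behind the other, each 88 x 88 mm inside; floor and walls 6 mm thick. The far one (tray's +x, away from the robot) holds a door knob on its rose, fixed there. Origin: under the centre of the near one, on the counter; its floor is 6 mm higher. The far one's centre is 94 mm along x; z up.
- tray_castor: fixed pale-wood tray, 194 x 100 x 26 mm high, of two compartments one behind the other, each 88 x 88 mm inside; floor and walls 6 mm thick. The far one (tray's +x, away from the robot) holds a castor, wheel up, fixed there. Origin: under the centre of the near one, on the counter; its floor is 6 mm higher. The far one's centre is 94 mm along x; z up.
- tray_cleat: fixed pale-wood tray, 194 x 100 x 26 mm high, of two compartments one behind the other, each 88 x 88 mm inside; floor and walls 6 mm thick. The far one (tray's +x, away from the robot) holds a horn cleat on its foot, fixed there. Origin: under the centre of the near one, on the counter; its floor is 6 mm higher. The far one's centre is 94 mm along x; z up.
- mat: round cork counter mat, fixed, 100 mm diameter, 4 mm thick, empty: a free spot to park a piece on. Origin: centre of its underside.
Mind the look-alikes: they are no part of the job. What is shaped like the castor but blue, green or red is not meant.

How it is judged:
At the end, for the whole second after the job is handed in: Each piece rests in the near compartment of the tray with the same article: origin within 36 mm of the compartment's centre along both tray axes, underside within 4 mm of its floor, tilt under 0.12 rad, speed under 0.02 m/s (x of padlock in the frame of tray_padlock between -0.036 and 0.036 m and y of padlock in the frame of tray_padlock between -0.036 and 0.036 m and z of padlock in the frame of tray_padlock between 0.002 and 0.01 m and angle between each of padlock, knob, castor, cleat's own z axis and vertical below 0.12 rad and linear speed of each of padlock, knob, castor, cleat below 0.02 m/s and x of knob in the frame of tray_knob between -0.036 and 0.036 m and y of knob in the frame of tray_knob between -0.036 and 0.036 m and z of knob in the frame of tray_knob between 0.002 and 0.01 m and x of castor in the frame of tray_castor between -0.036 and 0.036 m and y of castor in the frame of tray_castor between -0.036 and 0.036 m and z of castor in the frame of tray_castor between 0.002 and 0.01 m and x of cleat in the frame of tray_cleat between -0.036 and 0.036 m and y of cleat in the frame of tray_cleat between -0.036 and 0.036 m and z of cleat in the frame of tray_cleat between 0.002 and 0.01 m); the robot touches nothing.
It also fails if it takes over 136 s, if anything falls off the work surface, if the arm or the gripper's body presses on something with over 40 N, if the wrist force passes 120 N, or if a joint passes its speed limit or range.

### The arm

A 7-joint arm with a two-finger parallel gripper is mounted at the origin on the work surface. World frame = base frame: x ahead of the robot, y to its left, z up, the work surface at z = 0. Lengths are in m, angles in rad, forces in N, time in s.
With the tool pointing down it reaches from about 0.35 to 0.9 m from the base axis. Payload 19.9 kg.
Tool frame: the origin (TCP) lies between the finger pads; the fingertips stand 11 mm ahead of it and the grasp point (between the pads) lies 8 mm behind it; z points along the fingers, y is the line along which they close (so a half turn about z gives the same grasp; the last joint's range is limited). The gripper opens to 94 mm and grips with 3 to 60 N. Pads are 16 mm wide; open, the fingers measure 119 mm over their backs; the gripper's body (75 mm by 177 mm) begins 78 mm behind the grasp point.
Start: joints at [1.169, 0.417, -0.01, 1.614, 0.005, 1.111, -0.053], TCP at [0.221, -0.585, 0.216] pointing down, gripper open.
Joint ranges: [-2.81, 2.81], [-0.39, 2.02], [-1.27, 1.25], [0.06, 2.57], [-1.19, 4.33], [0.19, 2], [-2.82, 2.82]. Speed limits (rad/s): [1.89, 1.89, 2.39, 2.39, 3.01, 3.01, 3.01].

### API

Orientations are given as [roll, pitch, yaw] about the fixed x, y, z axes, in that order (R = Rz(yaw) Ry(pitch) Rx(roll)).
In Python, from rig import robot, imaging gives the robot as it stands.
- The arm moves only by the tool step_arm, never from a script. Its argument "targets" is a list of rows, each a list of 4 numbers: the shift along the tool's x, y, z in m, then the turn about the tool's z in rad. In form: [[tx, ty, tz, roll], ...]. A call has exactly 10 rows; each row shifts and turns the commanded pose from where the row before left it, along the tool's axes as they then stand; what a row does not reach is not made up. A row lasts 1/10 s, in which the tool goes at most 50 mm and 8.59 degrees, less where a joint would pass 70% of its speed; a pose out of reach is approached as far as the arm can. A call is refused whole if a number of a shift passes 0.05 or a number of a turn 0.15, either way. A call with a gripper value outside its range is refused whole. "grip" is the opening, from 0 (shut) to 1 (fully open), set as the call begins (left out, the last holds). The fingers move at their own pace and stop on an object; "newtons" is the grip in N (left out, the last holds). Time passes only in rows, so rows that do not move let the fingers close, or fill a call up. It gives the time, the measured TCP pose, the force, the opening and the grip force at its end, in the units of the state.
- robot.read_state(): the state, without advancing time (a new reading comes with each control period).
- imaging.get_image(name): name is "side" or "top" or "wrist"; returns the picture (384x512x3 uint8, red, green, blue); there is no depth.
- imaging.camera_info(name): a dict with "camera_matrix" (3x3 intrinsics, pixels), "R" (3x3) and "t" (3): a world point X has camera coordinates R X + t; the wrist camera has in their place "mount" (4x4, takes a point from camera to tool coordinates, whose origin is the TCP and whose axes are the flange's). Camera axes: x right, y down, z forward; pixel columns grow to the right and rows downward; lengths in m; the calibration is good to about 2 mm. A picture is of the moment at which its call begins: read the wrist's pose just before it. camera_info takes no time and is no camera call.
- robot.job_done(): hands the job in; it is judged then, once.
The state is a dict: "time": time; "joints": joint angles; "qd": joint speeds; "effort": joint torques, N m; "tcp_pos": TCP position; "orientation": TCP orientation; "force": force on the tool from outside, world axes, zero at the start; "torque": the same for the moment, N m; "width": opening from 0.0 (shut) to 1.0 (fully open); "finger_force": force on a finger pad.
Only numpy, scipy, OpenCV 4.12 (cv2) and the standard library are available. Lean on these libraries where they do the work, as an engineer would, in place of code of your own. Each camera call takes 0.05 s, during which the arm holds its last target. There are 200 camera calls.

## Working session

There is one attempt and no reset: what is moved stays moved. The work goes in short steps, Python scripts to look and compute and a tool call to move; the robot and the scene stay as the last step left them, time stands still between calls to the robot, and variables do not carry over. Pictures are saved under pics/ and viewed, at most 14 in all, crops included, and the job is handed in when it is done.

Besides the shell and the picture viewer there is one more tool, called after ">>>" in YAML: its name, and indented under it one key for each argument. step_arm: Moves the arm, as the interface text tells. Its arguments: {"type":"object","properties":{"targets":{"type":"array"},"grip":{"type":"number"},"newtons":{"type":"number"}},"required":["targets"]}

```bash
mkdir -p pics
python3 - <<'E'
from rig import robot, imaging
import cv2,numpy as np
for n in ["top","side"]:
    im=imaging.get_image(n); cv2.imwrite(f"pics/{n}0.png",cv2.cvtColor(im,cv2.COLOR_RGB2BGR))
    c=imaging.camera_info(n); print(n,np.round(c["camera_matrix"],1).tolist(),np.round(c["R"],3).tolist(),np.round(c["t"],3).tolist())
print(imaging.camera_info("wrist")); print(robot.read_state())
E
```

```text
top [[449.7, 0.0, 254.8], [0.0, 449.7, 182.7], [0.0, 0.0, 1.0]] [[-0.027, -0.999, 0.023], [-0.99, 0.023, -0.14], [0.139, -0.027, -0.99]] [0.006, 0.593, 0.829]
side [[358.7, 0.0, 262.5], [0.0, 358.7, 187.6], [0.0, 0.0, 1.0]] [[1.0, 0.016, 0.019], [0.025, -0.515, -0.857], [-0.004, 0.857, -0.515]] [-0.606, 0.009, 0.666]
{'camera_matrix': array([[290.10081993,   0.        , 255.08825434],
       [  0.        , 290.10081993, 195.93456828],
       [  0.        ,   0.        ,   1.        ]]), 'mount': array([[ 3.19888134e-04, -9.63156788e-01, -2.68940328e-01,
         7.86003627e-02],
       [ 9.99999947e-01,  2.92098013e-04,  1.43347536e-04,
         1.56309069e-03],
       [-5.95092168e-05, -2.68940359e-01,  9.63156830e-01,
        -1.68661195e-01],
       [ 0.00000000e+00,  0.00000000e+00,  0.00000000e+00,
         1.00000000e+00]])}
{'time': 0.1, 'joints': array([ 1.1685038 ,  0.41789271, -0.01030911,  1.61410669,  0.00471462,
        1.11064483, -0.05297312]), 'qd': array([-1.45325730e-03, -1.31043011e-03,  1.07693791e-05, -2.62809827e-03,
        1.72969539e-04, -1.43571304e-03, -9.12050540e-05]), 'effort': array([ 1.59551393e-03, -8.52573109e+01,  6.40589185e-01, -4.26691568e+01,
       -4.87652316e-02,  1.63764122e-02,  1.49478583e-04]), 'tcp_pos': array([ 0.22051731, -0.58447685,  0.21590432]), 'orientation': array([-3.14056860e+00,  9.26836684e-05,  3.60839499e-01]), 'force': array([ 1.31335405,  0.29152743, -0.06789775]), 'torque': array([-0.04795066, -0.02282416, -0.03925051]), 'finger_force': 0.0, 'width': 0.996974545294876}
```

View pics/top0.png

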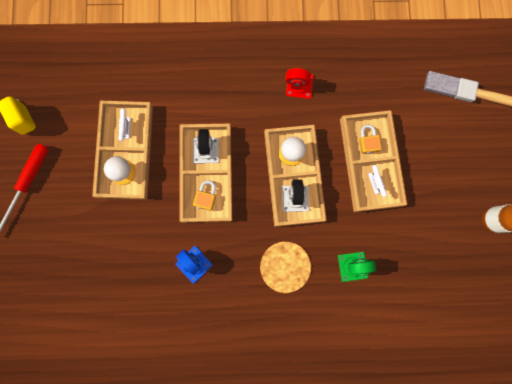

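View pics/side0.png

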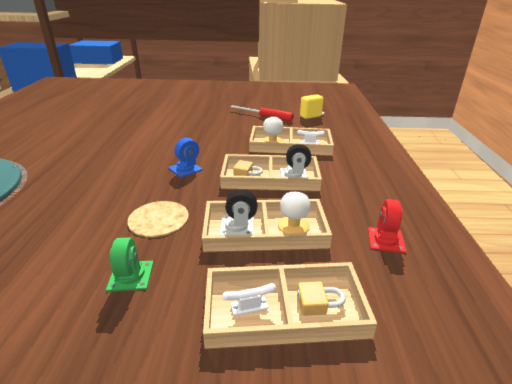

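Candidates in the top picture:
- Knob: loose at (117,169); the fixed one is at (292,150).
- Padlock: loose at (205,197); the fixed one is at (371,140).
- Castor: loose at (295,197). The fixed one is at (205,145), and the look-alikes are red (299,83), blue (193,264) and green (355,266).
- Cleat: loose at (377,180); the fixed one is at (124,125).
- Mat: (286,267).

I choose the near (lower) pieces in the trays. They form a four-cycle, so one has to be parked.

```bash
cat > h.py <<'E'
import cv2,numpy as np
from rig import robot, imaging
def cam(n,st=None):
    c=imaging.camera_info(n);K=np.array(c["camera_matrix"])
    if n!="wrist": R=np.array(c["R"]);return K,R.T,-R.T@np.array(c["t"])
    r,p,y=st["orientation"];Rx=cv2.Rodrigues(np.array([r,0,0]))[0];Ry=cv2.Rodrigues(np.array([0,p,0]))[0];Rz=cv2.Rodrigues(np.array([0,0,y]))[0]
    W=np.eye(4);W[:3,:3]=Rz@Ry@Rx;W[:3,3]=st["tcp_pos"];T=W@c["mount"];return K,T[:3,:3],T[:3,3]
def toplane(c,px,z):
    K,Rw,C=c;px=np.atleast_2d(np.float64(px));d=(Rw@np.linalg.inv(K)@np.c_[px,np.ones(len(px))].T).T
    return (C+d*((z-C[2])/d[:,2])[:,None])[:,:2]
def biggest(m): return max(cv2.findContours(m,cv2.RETR_EXTERNAL,cv2.CHAIN_APPROX_NONE)[0],key=cv2.contourArea)
E
python3 - <<'E'
from h import *
im=cv2.imread("pics/top0.png");hsv=cv2.cvtColor(im,cv2.COLOR_BGR2HSV);c=cam("top")
cv2.imwrite("pics/crop1.png",cv2.resize(im[95:230,85:415],None,fx=2.4,fy=2.4,interpolation=cv2.INTER_CUBIC))
wood=cv2.inRange(hsv,(10,40,110),(30,190,255))
wood=cv2.morphologyEx(wood,cv2.MORPH_OPEN,np.ones((2,2)))
for k in sorted(cv2.findContours(wood,cv2.RETR_EXTERNAL,cv2.CHAIN_APPROX_NONE)[0],key=lambda k:k.mean(0)[0,0]):
    if cv2.contourArea(k)<1000 or k[:,0,1].min()<60: continue
    P=toplane(c,k[:,0,:],0.026).astype(np.float32)
    r=cv2.minAreaRect(P);b=cv2.boxPoints(r)
    e=[b[1]-b[0],b[2]-b[1]];l=max(e,key=np.linalg.norm);l=l*np.sign(l[0]);l/=np.linalg.norm(l)
    ctr=np.array(r[0]);print(np.round(k.mean(0)[0]),"size",np.round(r[1],3),"yaw",round(float(np.arctan2(l[1],l[0])),3),"near",np.round(ctr-.047*l,3))
E
```

```text
[122. 151.] size [0.107 0.201] yaw -0.059 near [0.62  0.253]
[205. 173.] size [0.104 0.199] yaw -0.003 near [0.571 0.088]
[286. 268.] size [0.1   0.098] yaw 1.543 near [ 0.428 -0.112]
[295. 176.] size [0.2   0.107] yaw 0.07 near [ 0.562 -0.092]
[373. 162.] size [0.199 0.111] yaw 0.091 near [ 0.588 -0.251]
```

View pics/crop1.png

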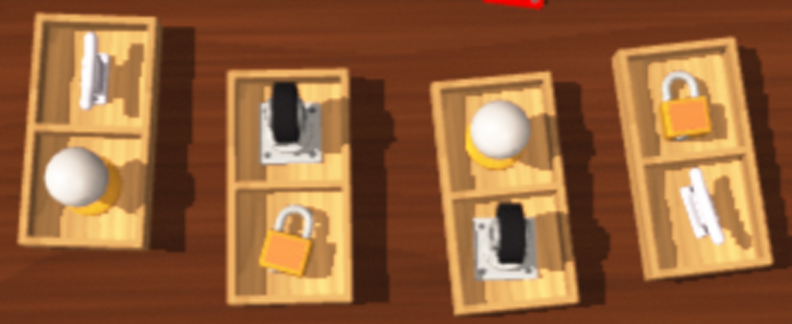

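The crop confirms it. Loose knob at crop (77,178), padlock (285,250) with its shackle up and slightly right, castor (508,240), cleat (702,205), all in near compartments. Now I'll measure the pieces.

Run:
```python
from h import *
im=cv2.imread("pics/top0.png");hsv=cv2.cvtColor(im,cv2.COLOR_BGR2HSV);c=cam("top")
def meas(name,lo,hi,box,z):
    x0,y0,x1,y1=box;m=np.zeros(hsv.shape[:2],np.uint8);m[y0:y1,x0:x1]=cv2.inRange(hsv,lo,hi)[y0:y1,x0:x1]
    k=biggest(m);P=toplane(c,k[:,0,:],z).astype(np.float32);r=cv2.minAreaRect(P)
    b=cv2.boxPoints(r);v=max([b[1]-b[0],b[2]-b[1]],key=np.linalg.norm);v=v*np.sign(v[0])
    print(name,cv2.contourArea(k),"ctr",np.round(r[0],4),"size",np.round(np.linalg.norm(b[1]-b[0]),3),np.round(np.linalg.norm(b[2]-b[1]),3),"longyaw",round(float(np.arctan2(v[1],v[0])),3),"encl",[np.round(q,4) for q in cv2.minEnclosingCircle(P)])
meas("knob",(0,0,130),(180,45,255),(100,152,134,185),.047)
meas("body",(8,150,170),(20,255,255),(188,180,225,216),.026)
meas("shackle",(0,0,120),(180,60,255),(195,176,222,200),.018)
meas("wheel",(0,0,0),(180,120,45),(282,176,312,210),.060)
meas("plate",(0,0,100),(180,45,255),(280,185,312,214),.009)
meas("cleat",(0,0,150),(180,45,255),(362,160,390,200),.036)
```

```text
knob 411.5 ctr [0.6259 0.2576] size 0.043 0.046 longyaw 0.774 encl [array([0.6263, 0.2572]), np.float64(0.024)]
body 566.5 ctr [0.5684 0.0869] size 0.07 0.058 longyaw -1.412 encl [array([0.5657, 0.0881]), np.float64(0.0421)]
shackle 54.5 ctr [0.5919 0.0844] size 0.023 0.029 longyaw 1.279 encl [array([0.5889, 0.0849]), np.float64(0.0155)]
wheel 183.0 ctr [ 0.5711 -0.0894] size 0.042 0.019 longyaw -0.039 encl [array([ 0.5711, -0.0885]), np.float64(0.0226)]
plate 342.0 ctr [ 0.5649 -0.0892] size 0.05 0.051 longyaw 0.017 encl [array([ 0.5641, -0.0881]), np.float64(0.034)]
cleat 242.5 ctr [ 0.5912 -0.247 ] size 0.021 0.064 longyaw 0.283 encl [array([ 0.5929, -0.2526]), np.float64(0.032)]
```

>>> step_arm:
  targets:
    - [0.0296, -0.02, 0.003, 0]
    - [0.0296, -0.02, 0.003, 0]
    - [0.0296, -0.02, 0.003, 0]
    - [0.0296, -0.02, 0.003, 0]
    - [0.0296, -0.02, 0.003, 0]
    - [0.0296, -0.02, 0.003, 0]
    - [0.0296, -0.02, 0.003, 0]
    - [0.0296, -0.02, 0.003, 0]
    - [0.0296, -0.02, 0.003, 0]
    - [0.0296, -0.02, 0.003, 0]
  grip: 0.6
  newtons: 25

```text
time: 1.1
tcp_pos: [0.4275, -0.2918, 0.1862]
orientation: [-3.141, 0.0, 0.361]
force: [1.1, -0.3, 0.1]
width: 0.6
finger_force: 0.0
```

>>> step_arm:
  targets:
    - [0.0296, -0.02, 0.003, 0]
    - [0.0296, -0.02, 0.003, 0]
    - [0.0296, -0.02, 0.003, 0]
    - [0.0296, -0.02, 0.003, 0]
    - [0.0296, -0.02, 0.003, 0]
    - [0.0296, -0.02, 0.003, 0]
    - [0.0296, -0.02, 0.003, 0]
    - [0, 0, 0, 0.11]
    - [0, 0, 0, 0.11]
    - [0, 0, 0, 0.11]

```text
time: 2.1
tcp_pos: [0.5712, -0.0887, 0.165]
orientation: [-3.141, 0.001, 0.027]
force: [-0.1, 0.4, 0.1]
width: 0.598
finger_force: 0.0
```

Run:
```python
from h import *
st=robot.read_state();im=imaging.get_image("wrist");cv2.imwrite("pics/w1.png",cv2.cvtColor(im,cv2.COLOR_RGB2BGR))
K,R,C=cam("wrist",st)
for X in [(.565,-.089,.006),(.572,-.0885,.073),(.562,-.092,.026)]:
    p=K@R.T@(np.array(X)-C);print(X,p[:2]/p[2])
print("padlock",toplane(cam("top"),[[204.6,200.8]],.026))
```

```text
(0.565, -0.089, 0.006) [254.00874477 190.74845287]
(0.572, -0.0885, 0.073) [253.38243163 201.56046067]
(0.562, -0.092, 0.026) [256.5832328  198.02965994]
padlock [[0.56202698 0.09008792]]
```

View pics/w1.png

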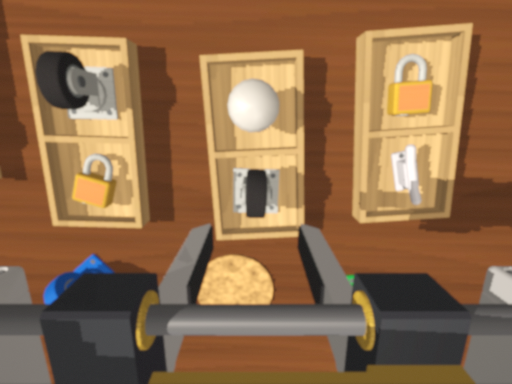

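Plate seen at (256,191) against a predicted (254,191), so shift about 2 mm to the right, then descend and grip.

>>> step_arm:
  targets:
    - [0, 0.002, 0.02, 0]
    - [0, 0, 0.03, 0]
    - [0, 0, 0.03, 0]
    - [0, 0, 0.02, 0]
    - [0, 0, 0.015, 0]
    - [0, 0, 0.01, 0]
    - [0, 0, 0.007, 0]
    - [0, 0, 0, 0]
    - [0, 0, 0, 0]
    - [0, 0, 0, 0]

```text
time: 3.15
tcp_pos: [0.5719, -0.091, 0.0342]
orientation: [3.141, -0.001, 0.031]
force: [0.1, 0.1, -0.5]
width: 0.6
finger_force: 0.0
```

>>> step_arm:
  targets:
    - [0, 0, 0, 0]
    - [0, 0, 0, 0]
    - [0, 0, 0, 0]
    - [0, 0, 0, 0]
    - [0, 0, 0, 0]
    - [0, 0, 0, 0]
    - [0, 0, 0, 0]
    - [0, 0, 0, 0]
    - [0, 0, 0, 0]
    - [0, 0, 0, 0]
  grip: 0

```text
time: 4.15
tcp_pos: [0.5715, -0.0909, 0.0335]
orientation: [-3.141, -0.0, 0.031]
force: [-1.6, 1.7, 5.4]
width: 0.297
finger_force: 24.9
```

>>> step_arm:
  targets:
    - [0, 0, -0.02, 0]
    - [0, 0, -0.02, 0]
    - [0, 0, -0.02, 0]
    - [-0.02, 0.002, 0, 0]
    - [-0.03, 0.004, 0, 0]
    - [-0.03, 0.004, 0, 0]
    - [-0.03, 0.004, 0, 0]
    - [-0.0275, 0.0027, 0, 0]
    - [0, 0, 0.02, 0]
    - [0, 0, 0.02, 0]

```text
time: 5.15
tcp_pos: [0.4343, -0.1125, 0.0534]
orientation: [3.141, -0.001, 0.03]
force: [1.1, 0.0, -1.3]
width: 0.296
finger_force: 24.9
```

>>> step_arm:
  targets:
    - [0, 0, 0.01, 0]
    - [0, 0, 0.005, 0]
    - [0, 0, 0.004, 0]
    - [0, 0, 0.0025, 0]
    - [0, 0, 0, 0]
    - [0, 0, 0, 0]
    - [0, 0, 0, 0]
    - [0, 0, 0, 0]
    - [0, 0, 0, 0]
    - [0, 0, 0, 0]

```text
time: 6.15
tcp_pos: [0.4346, -0.1119, 0.032]
orientation: [-3.142, 0.0, 0.031]
force: [-0.0, 1.1, -1.0]
width: 0.297
finger_force: 24.9
```

>>> step_arm:
  targets:
    - [0, 0, 0, 0]
    - [0, 0, 0, 0]
    - [0, 0, 0, 0]
    - [0, 0, -0.03, 0]
    - [0, 0, -0.04, 0]
    - [0, 0, -0.04, 0]
    - [0, 0, -0.025, 0]
    - [0.017, -0.03, 0, 0]
    - [0.017, -0.03, 0, 0]
    - [0.017, -0.03, 0, 0]
  grip: 0.72

```text
time: 7.15
tcp_pos: [0.4833, -0.0194, 0.1673]
orientation: [3.141, -0.001, 0.03]
force: [1.3, 0.3, 0.1]
width: 0.719
finger_force: 0.0
```

>>> step_arm:
  targets:
    - [0.017, -0.03, 0, 0]
    - [0.017, -0.03, 0, 0]
    - [0.017, -0.03, 0, 0]
    - [0.017, -0.03, 0, 0]
    - [0.017, -0.03, 0, 0]
    - [0.017, -0.03, 0, 0]
    - [0.017, -0.03, 0, 0]
    - [0.017, -0.03, 0, 0]
    - [0.016, -0.033, 0, 0]
    - [0, 0, 0, 0]

```text
time: 8.15
tcp_pos: [0.6261, 0.2621, 0.1663]
orientation: [-3.139, 0.001, 0.035]
force: [0.1, 0.1, -1.0]
width: 0.718
finger_force: 0.0
```

Run:
```python
from h import *
st=robot.read_state();im=imaging.get_image("wrist");cv2.imwrite("pics/w2.png",cv2.cvtColor(im,cv2.COLOR_RGB2BGR))
print(st["tcp_pos"],st["orientation"],st["width"])
K,R,C=cam("wrist",st)
p=K@R.T@(np.array((.626,.257,.047))-C);print(p[:2]/p[2])
```

```text
[0.62610669 0.26214472 0.16631554] [-3.13930768e+00  7.85028390e-04  3.52313143e-02] 0.7184797532474738
[258.95502489 194.88746574]
```

View pics/w2.png

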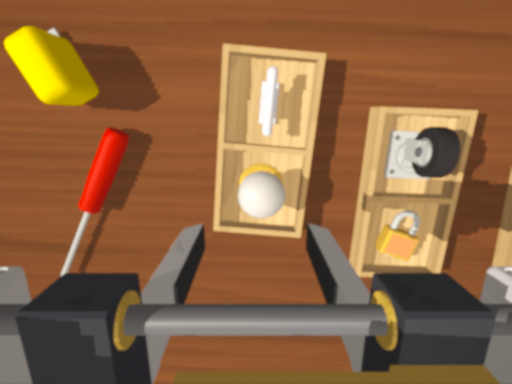

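Knob seen at (262,194), so it lies near (0.627, 0.254). Correct by 7 mm, descend and grip.

>>> step_arm:
  targets:
    - [0, 0.007, 0.01, 0]
    - [0, 0, 0.03, 0]
    - [0, 0, 0.03, 0]
    - [0, 0, 0.02, 0]
    - [0, 0, 0.015, 0]
    - [0, 0, 0.01, 0]
    - [0, 0, 0.009, 0]
    - [0, 0, 0, 0]
    - [0, 0, 0, 0]
    - [0, 0, 0, 0]

```text
time: 9.2
tcp_pos: [0.6269, 0.2504, 0.0438]
orientation: [-3.141, -0.001, 0.031]
force: [0.6, 0.9, 0.3]
width: 0.719
finger_force: 0.0
```

>>> step_arm:
  targets:
    - [0, 0, 0, 0]
    - [0, 0, 0, 0]
    - [0, 0, 0, 0]
    - [0, 0, 0, 0]
    - [0, 0, 0, 0]
    - [0, 0, 0, 0]
    - [0, 0, 0, 0]
    - [0, 0, 0, 0]
    - [0, 0, 0, 0]
    - [0, 0, 0, 0]
  grip: 0

```text
time: 10.2
tcp_pos: [0.6267, 0.2506, 0.0434]
orientation: [-3.141, -0.001, 0.031]
force: [-0.8, 3.3, 4.7]
width: 0.501
finger_force: 25.0
```

>>> step_arm:
  targets:
    - [0, 0, -0.02, 0]
    - [0, 0, -0.035, 0]
    - [0, 0, -0.035, 0]
    - [-0.006, 0.02, 0, 0]
    - [-0.008, 0.035, 0, 0]
    - [-0.008, 0.035, 0, 0]
    - [-0.008, 0.035, 0, 0]
    - [-0.008, 0.035, 0, 0]
    - [-0.008, 0.035, 0, 0]
    - [-0.008, 0.035, 0, 0]

```text
time: 11.2
tcp_pos: [0.5787, 0.0168, 0.1326]
orientation: [3.141, 0.001, 0.031]
force: [0.2, -0.9, -3.2]
width: 0.504
finger_force: 25.0
```

>>> step_arm:
  targets:
    - [-0.008, 0.035, 0, 0]
    - [-0.008, 0.035, 0, 0]
    - [-0.006, 0.04, 0, 0]
    - [0, 0, 0, 0]
    - [0, 0, 0, 0]
    - [0, 0, 0.02, 0]
    - [0, 0, 0.02, 0]
    - [0, 0, 0, 0]
    - [0, 0, 0, 0]
    - [0, 0, 0, 0]

```text
time: 12.2
tcp_pos: [0.5616, -0.0916, 0.0939]
orientation: [3.142, -0.001, 0.031]
force: [-0.1, 0.0, -3.3]
width: 0.502
finger_force: 25.0
```

>>> step_arm:
  targets:
    - [0, 0, 0.02, 0]
    - [0, 0, 0.015, 0]
    - [0, 0, 0.008, 0]
    - [0, 0, 0.004, 0]
    - [0, 0, 0.003, 0]
    - [0, 0, 0, 0]
    - [0, 0, 0, 0]
    - [0, 0, 0, 0]
    - [0, 0, 0, 0]
    - [0, 0, 0, 0]

```text
time: 13.2
tcp_pos: [0.5612, -0.0921, 0.0432]
orientation: [3.142, -0.0, 0.031]
force: [-0.2, -0.1, 0.0]
width: 0.504
finger_force: 25.0
```

>>> step_arm:
  targets:
    - [0, 0, 0, 0]
    - [0, 0, 0, 0]
    - [0, 0, 0, 0]
    - [0, 0, -0.02, 0]
    - [0, 0, -0.035, 0]
    - [0, 0, -0.035, 0]
    - [0, 0, -0.035, 0]
    - [0, 0, 0, 0]
    - [0.005, 0.03, 0, 0]
    - [0.005, 0.03, 0, 0]
  grip: 0.72

```text
time: 14.2
tcp_pos: [0.573, -0.1519, 0.168]
orientation: [3.141, -0.0, 0.033]
force: [1.3, -0.4, -0.3]
width: 0.722
finger_force: 0.0
```

>>> step_arm:
  targets:
    - [0.005, 0.03, 0, 0]
    - [0.005, 0.03, 0, 0]
    - [0.006, 0.04, 0, 0]
    - [0, 0, 0, -0.125]
    - [0, 0, 0, -0.125]
    - [0, 0, 0, 0]
    - [0, 0, 0, 0]
    - [0, 0, 0, 0]
    - [0, 0, 0, 0]
    - [0, 0, 0, 0]
  grip: 0.5

```text
time: 15.2
tcp_pos: [0.592, -0.2509, 0.168]
orientation: [3.142, 0.0, 0.28]
force: [0.4, 0.8, 0.8]
width: 0.502
finger_force: 0.0
```

Run:
```python
from h import *
st=robot.read_state();im=imaging.get_image("wrist");cv2.imwrite("pics/w3.png",cv2.cvtColor(im,cv2.COLOR_RGB2BGR))
print(st["tcp_pos"],st["orientation"],st["width"])
K,R,C=cam("wrist",st)
for X in [(.592,-.251,.006),(.592,-.251,.036)]:
    p=K@R.T@(np.array(X)-C);print(p[:2]/p[2])
```

```text
[ 0.59197437 -0.25093313  0.16798144] [3.14152444e+00 3.93448934e-05 2.80068953e-01] 0.5024287799371795
[253.79217921 184.73784746]
[253.67367244 191.23014913]
```

View pics/w3.png

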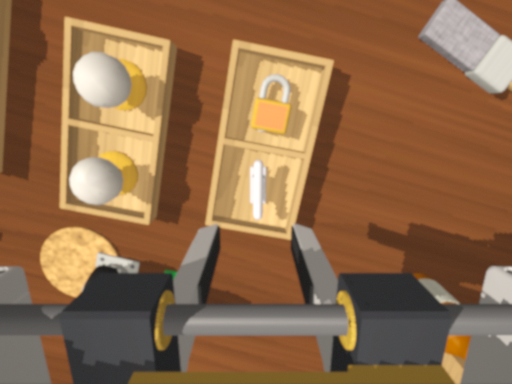

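Knob is in its tray. The cleat appears vertical at (258,190) against a predicted 254, so shift 4 mm along tool y.

>>> step_arm:
  targets:
    - [0, 0.004, 0.02, 0]
    - [0, 0, 0.035, 0]
    - [0, 0, 0.035, 0]
    - [0, 0, 0.025, 0]
    - [0, 0, 0.015, 0]
    - [0, 0, 0.01, 0]
    - [0, 0, 0.005, 0]
    - [0, 0, 0.003, 0]
    - [0, 0, 0, 0]
    - [0, 0, 0, 0]

```text
time: 16.25
tcp_pos: [0.5934, -0.2551, 0.0207]
orientation: [3.141, -0.001, 0.281]
force: [-0.1, 0.1, -0.0]
width: 0.502
finger_force: 0.0
```

>>> step_arm:
  targets:
    - [0, 0, 0, 0]
    - [0, 0, 0, 0]
    - [0, 0, 0, 0]
    - [0, 0, 0, 0]
    - [0, 0, 0, 0]
    - [0, 0, 0, 0]
    - [0, 0, 0, 0]
    - [0, 0, 0, 0]
    - [0, 0, 0, 0]
    - [0, 0, 0, 0]
  grip: 0

```text
time: 17.25
tcp_pos: [0.5931, -0.2549, 0.02]
orientation: [-3.142, -0.0, 0.281]
force: [-1.3, 0.3, 1.6]
width: 0.182
finger_force: 25.0
```

17 mm means the tips are on the 18 mm foot. Regrip 6 mm higher, on the stem.

>>> step_arm:
  targets:
    - [0, 0, 0, 0]
    - [0, 0, 0, 0]
    - [0, 0, -0.006, 0]
    - [0, 0, 0, 0]
    - [0, 0, 0, 0]
    - [0, 0, 0, 0]
    - [0, 0, 0, 0]
    - [0, 0, 0, 0]
    - [0, 0, 0, 0]
    - [0, 0, 0, 0]
  grip: 0.4

```text
time: 18.25
tcp_pos: [0.593, -0.255, 0.0259]
orientation: [-3.141, 0.0, 0.281]
force: [-0.3, 0.1, 0.0]
width: 0.403
finger_force: 0.0
```

>>> step_arm:
  targets:
    - [0, 0, 0, 0]
    - [0, 0, 0, 0]
    - [0, 0, 0, 0]
    - [0, 0, 0, 0]
    - [0, 0, 0, 0]
    - [0, 0, 0, 0]
    - [0, 0, 0, 0]
    - [0, 0, 0, 0]
    - [0, 0, 0, 0]
    - [0, 0, 0, 0]
  grip: 0

```text
time: 19.25
tcp_pos: [0.593, -0.255, 0.0259]
orientation: [-3.141, 0.0, 0.281]
force: [0.5, 0.0, -0.7]
width: 0.144
finger_force: 25.0
```

>>> step_arm:
  targets:
    - [0, 0, -0.03, 0]
    - [0, 0, -0.035, 0]
    - [0, 0, -0.035, 0]
    - [0, 0, 0, 0.114]
    - [0, 0, 0, 0.114]
    - [0, 0, 0, 0.113]
    - [0, -0.02, 0, 0]
    - [0, -0.035, 0, 0]
    - [0, -0.04, 0, 0]
    - [0, -0.04, 0, 0]

```text
time: 20.25
tcp_pos: [0.6009, -0.1189, 0.1259]
orientation: [-3.142, 0.0, -0.061]
force: [1.2, 0.0, -0.5]
width: 0.147
finger_force: 25.0
```

>>> step_arm:
  targets:
    - [0, -0.04, 0, 0]
    - [0, -0.04, 0, 0]
    - [0, -0.04, 0, 0]
    - [0, -0.04, 0, 0]
    - [0, -0.04, 0, 0]
    - [0, -0.04, 0, 0]
    - [0, -0.04, 0, 0]
    - [0, -0.04, 0, 0]
    - [0, -0.035, 0, 0]
    - [0, -0.019, 0, 0]

```text
time: 21.25
tcp_pos: [0.6229, 0.2566, 0.1258]
orientation: [-3.14, 0.001, -0.057]
force: [-0.2, -0.3, -0.7]
width: 0.148
finger_force: 25.0
```

>>> step_arm:
  targets:
    - [0, 0, 0, 0]
    - [0, 0, 0, 0]
    - [0, 0, 0, 0]
    - [0, 0, 0.03, 0]
    - [0, 0, 0.02, 0]
    - [0, 0, 0, 0]
    - [0, 0, 0, 0]
    - [0, 0, 0, 0]
    - [0, 0, 0, 0]
    - [0, 0, 0, 0]

```text
time: 22.25
tcp_pos: [0.624, 0.2532, 0.0768]
orientation: [-3.141, -0.001, -0.06]
force: [0.3, -0.2, -0.7]
width: 0.145
finger_force: 25.0
```

Lower to 0.026, then release.

>>> step_arm:
  targets:
    - [0, 0, 0.02, 0]
    - [0, 0, 0.015, 0]
    - [0, 0, 0.008, 0]
    - [0, 0, 0.005, 0]
    - [0, 0, 0.0025, 0]
    - [0, 0, 0, 0]
    - [0, 0, 0, 0]
    - [0, 0, 0, 0]
    - [0, 0, 0, 0]
    - [0, 0, 0, 0]

```text
time: 23.25
tcp_pos: [0.624, 0.2533, 0.0259]
orientation: [-3.141, -0.001, -0.06]
force: [-0.7, -0.1, 5.4]
width: 0.145
finger_force: 25.0
```

>>> step_arm:
  targets:
    - [0, 0, 0, 0]
    - [0, 0, 0, 0]
    - [0, 0, 0, 0]
    - [0, 0, -0.02, 0]
    - [0, 0, -0.04, 0]
    - [0, 0, -0.04, 0]
    - [0, 0, -0.04, 0]
    - [0, 0, 0, 0]
    - [0, 0, 0, 0]
    - [0, 0, 0, 0]
  grip: 0.5

```text
time: 24.25
tcp_pos: [0.6231, 0.2527, 0.1642]
orientation: [3.141, 0.002, -0.06]
force: [-0.3, 0.1, -1.2]
width: 0.496
finger_force: 0.0
```

>>> step_arm:
  targets:
    - [-0.01, 0.033, 0, 0]
    - [-0.01, 0.033, 0, 0]
    - [-0.01, 0.033, 0, 0]
    - [-0.01, 0.033, 0, 0]
    - [-0.011, 0.034, 0, 0]
    - [0, 0, 0, 0.1]
    - [0, 0, 0, 0.09]
    - [0, 0, 0, 0]
    - [0, 0, 0, 0]
    - [0, 0, 0, 0]
  grip: 0.6

```text
time: 25.25
tcp_pos: [0.5625, 0.0907, 0.1649]
orientation: [3.141, 0.001, -0.248]
force: [-0.8, -0.2, 0.6]
width: 0.599
finger_force: 0.0
```

Run:
```python
from h import *
st=robot.read_state();im=imaging.get_image("wrist");cv2.imwrite("pics/w4.png",cv2.cvtColor(im,cv2.COLOR_RGB2BGR))
print(st["tcp_pos"],st["orientation"],st["width"])
K,R,C=cam("wrist",st)
for X in [(.562,.09,.026),(.571,.088,.026)]:
    p=K@R.T@(np.array(X)-C);print(p[:2]/p[2])
```

```text
[0.56254556 0.09067324 0.1649451 ] [ 3.14141241e+00  8.69310067e-04 -2.47585995e-01] 0.5985621547319516
[254.73216601 190.48226423]
[254.48674609 182.27266225]
```

View pics/w4.png

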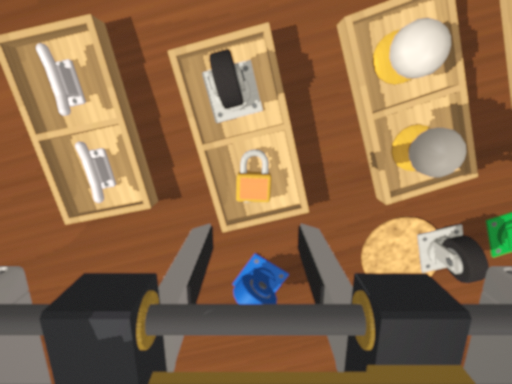

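Cleat is placed upright in its tray and the castor stands on the mat. The padlock body is at (254,187), 3 mm ahead of the prediction.

>>> step_arm:
  targets:
    - [0.003, 0, 0.02, 0]
    - [0, 0, 0.035, 0]
    - [0, 0, 0.035, 0]
    - [0, 0, 0.025, 0]
    - [0, 0, 0.015, 0]
    - [0, 0, 0.01, 0]
    - [0, 0, 0.004, 0]
    - [0, 0, 0.001, 0]
    - [0, 0, 0, 0]
    - [0, 0, 0, 0]

```text
time: 26.3
tcp_pos: [0.5662, 0.0898, 0.0213]
orientation: [-3.141, -0.001, -0.25]
force: [-0.3, -0.6, 0.5]
width: 0.599
finger_force: 0.0
```

>>> step_arm:
  targets:
    - [0, 0, 0, 0]
    - [0, 0, 0, 0]
    - [0, 0, 0, 0]
    - [0, 0, 0, 0]
    - [0, 0, 0, 0]
    - [0, 0, 0, 0]
    - [0, 0, 0, 0]
    - [0, 0, 0, 0]
    - [0, 0, 0, 0]
    - [0, 0, 0, 0]
  grip: 0

```text
time: 27.3
tcp_pos: [0.5658, 0.0899, 0.0207]
orientation: [-3.141, -0.0, -0.25]
force: [-1.2, 0.4, 5.7]
width: 0.4
finger_force: 24.9
```

>>> step_arm:
  targets:
    - [0, 0, -0.02, 0]
    - [0, 0, -0.04, 0]
    - [0, 0, -0.04, 0]
    - [0, 0, 0, -0.117]
    - [0, 0, 0, -0.117]
    - [0, 0, 0, -0.116]
    - [-0.001, 0.02, 0, 0]
    - [-0.002, 0.033, 0, 0]
    - [-0.0025, 0.04, 0, 0]
    - [-0.0025, 0.04, 0, 0]

```text
time: 28.3
tcp_pos: [0.5706, -0.0448, 0.1202]
orientation: [-3.142, 0.001, 0.1]
force: [1.6, 0.2, -2.5]
width: 0.402
finger_force: 24.9
```

>>> step_arm:
  targets:
    - [-0.0025, 0.04, 0, 0]
    - [-0.0025, 0.04, 0, 0]
    - [-0.0025, 0.04, 0, 0]
    - [-0.0025, 0.04, 0, 0]
    - [-0.002, 0.033, 0, 0]
    - [-0.001, 0.02, 0, 0]
    - [0, 0, 0, 0]
    - [0, 0, 0, 0]
    - [0, 0, 0.02, 0]
    - [0, 0, 0.03, 0]

```text
time: 29.3
tcp_pos: [0.5804, -0.2556, 0.0713]
orientation: [3.141, -0.003, 0.101]
force: [0.1, 0.2, -3.0]
width: 0.398
finger_force: 24.9
```

>>> step_arm:
  targets:
    - [0, 0, 0.02, 0]
    - [0, 0, 0.015, 0]
    - [0, 0, 0.008, 0]
    - [0, 0, 0.004, 0]
    - [0, 0, 0.0025, 0]
    - [0, 0, 0, 0]
    - [0, 0, 0, 0]
    - [0, 0, 0, 0]
    - [0, 0, 0, 0]
    - [0, 0, 0, 0]

```text
time: 30.3
tcp_pos: [0.5793, -0.2567, 0.0211]
orientation: [3.142, -0.0, 0.1]
force: [0.0, 0.4, -2.7]
width: 0.401
finger_force: 24.9
```

>>> step_arm:
  targets:
    - [0, 0, 0, 0]
    - [0, 0, 0, 0]
    - [0, 0, 0, 0]
    - [0, 0, -0.02, 0]
    - [0, 0, -0.04, 0]
    - [0, 0, -0.045, 0]
    - [0, 0, -0.04, 0]
    - [-0.02, -0.024, 0, 0]
    - [-0.02, -0.024, 0, 0]
    - [-0.02, -0.024, 0, 0]
  grip: 0.6

```text
time: 31.3
tcp_pos: [0.5115, -0.1903, 0.1662]
orientation: [3.141, -0.0, 0.1]
force: [0.1, 0.9, -0.1]
width: 0.601
finger_force: 0.0
```

>>> step_arm:
  targets:
    - [-0.02, -0.024, 0, 0]
    - [-0.02, -0.024, 0, 0]
    - [-0.02, -0.024, 0, 0]
    - [-0.0095, -0.0144, 0, 0]
    - [0, 0, 0, 0.07]
    - [0, 0, 0, 0]
    - [0, 0, 0, 0]
    - [0, 0, 0, 0]
    - [0, 0, 0, 0]
    - [0, 0, 0, 0]

```text
time: 32.3
tcp_pos: [0.4346, -0.1121, 0.1658]
orientation: [-3.141, 0.0, 0.03]
force: [-0.1, 0.2, -0.8]
width: 0.601
finger_force: 0.0
```

Run:
```python
from h import *
st=robot.read_state();im=imaging.get_image("wrist");cv2.imwrite("pics/w5.png",cv2.cvtColor(im,cv2.COLOR_RGB2BGR))
print(st["tcp_pos"],st["orientation"],st["width"])
K,R,C=cam("wrist",st)
for X in [(.4276,-.112,.007),(.4346,-.112,.071)]:
    p=K@R.T@(np.array(X)-C);print(p[:2]/p[2])
```

```text
[ 0.43461563 -0.11205665  0.16581973] [-3.14138539e+00  2.61865853e-04  3.00562958e-02] 0.6011450726122686
[253.66835991 191.49779376]
[253.53931693 201.5384359 ]
```

View pics/w5.png

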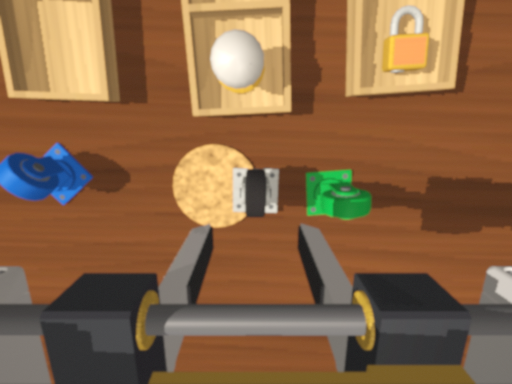

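The mat's centre is really near (215,186). My earlier figure was offset by the tray half-length, so the castor stands at the mat's edge, still upright at (256,191). Regrip it with a narrower opening, since the green look-alike at (338,194) is close.

>>> step_arm:
  targets:
    - [0, 0.002, 0.01, 0]
    - [0, 0, 0.03, 0]
    - [0, 0, 0.03, 0]
    - [0, 0, 0.02, 0]
    - [0, 0, 0.02, 0]
    - [0, 0, 0.013, 0]
    - [0, 0, 0.01, 0]
    - [0, 0, 0, 0]
    - [0, 0, 0, 0]
    - [0, 0, 0, 0]
  grip: 0.45

```text
time: 33.35
tcp_pos: [0.4351, -0.1141, 0.0336]
orientation: [3.141, -0.001, 0.03]
force: [-0.2, 0.8, -0.2]
width: 0.449
finger_force: 0.0
```

>>> step_arm:
  targets:
    - [0, 0, 0, 0]
    - [0, 0, 0, 0]
    - [0, 0, 0, 0]
    - [0, 0, 0, 0]
    - [0, 0, 0, 0]
    - [0, 0, 0, 0]
    - [0, 0, 0, 0]
    - [0, 0, 0, 0]
    - [0, 0, 0, 0]
    - [0, 0, 0, 0]
  grip: 0

```text
time: 34.35
tcp_pos: [0.4349, -0.114, 0.0333]
orientation: [3.141, -0.0, 0.03]
force: [-0.4, -0.1, 8.1]
width: 0.3
finger_force: 25.0
```

>>> step_arm:
  targets:
    - [0, 0, -0.02, 0]
    - [0, 0, -0.035, 0]
    - [0, 0, -0.035, 0]
    - [0.019, -0.0246, 0, 0]
    - [0.019, -0.0246, 0, 0]
    - [0.019, -0.0246, 0, 0]
    - [0.019, -0.0246, 0, 0]
    - [0.019, -0.0246, 0, 0]
    - [0.019, -0.0246, 0, 0]
    - [0.019, -0.0246, 0, 0]

```text
time: 35.35
tcp_pos: [0.5629, 0.0632, 0.1228]
orientation: [3.142, 0.0, 0.03]
force: [0.5, -0.6, -1.4]
width: 0.292
finger_force: 25.0
```

>>> step_arm:
  targets:
    - [0.018, -0.0246, 0, 0]
    - [0, 0, 0, 0]
    - [0, 0, 0, 0]
    - [0, 0, 0.02, 0]
    - [0, 0, 0.025, 0]
    - [0, 0, 0, 0]
    - [0, 0, 0, 0]
    - [0, 0, 0, 0]
    - [0, 0, 0, 0]
    - [0, 0, 0, 0]

```text
time: 36.35
tcp_pos: [0.5801, 0.0872, 0.0787]
orientation: [-3.142, -0.001, 0.03]
force: [0.0, -0.0, -0.5]
width: 0.294
finger_force: 25.0
```

>>> step_arm:
  targets:
    - [0, 0, 0.015, 0]
    - [0, 0, 0.01, 0]
    - [0, 0, 0.008, 0]
    - [0, 0, 0.005, 0]
    - [0, 0, 0.004, 0]
    - [0, 0, 0, 0]
    - [0, 0, 0, 0]
    - [0, 0, 0, 0]
    - [0, 0, 0, 0]
    - [0, 0, 0, 0]

```text
time: 37.35
tcp_pos: [0.5797, 0.0873, 0.036]
orientation: [-3.142, -0.0, 0.03]
force: [-0.4, -1.3, -1.6]
width: 0.297
finger_force: 25.0
```

Hanging just above the floor: go down 1 mm, release, retreat and look.

>>> step_arm:
  targets:
    - [0, 0, 0.001, 0]
    - [0, 0, 0, 0]
    - [0, 0, 0, 0]
    - [0, 0, 0, 0]
    - [0, 0, 0, 0]
    - [0, 0, 0, 0]
    - [0, 0, 0, 0]
    - [0, 0, 0, 0]
    - [0, 0, 0, 0]
    - [0, 0, 0, 0]

```text
time: 38.35
tcp_pos: [0.5799, 0.0873, 0.0351]
orientation: [-3.141, -0.0, 0.03]
force: [-1.1, -1.6, 5.2]
width: 0.299
finger_force: 25.0
```

>>> step_arm:
  targets:
    - [0, 0, 0, 0]
    - [0, 0, 0, 0]
    - [0, 0, 0, 0]
    - [0, 0, 0, 0]
    - [0, 0, -0.02, 0]
    - [0, 0, -0.04, 0]
    - [0, 0, -0.04, 0]
    - [0, 0, -0.04, 0]
    - [-0.04, 0, 0, 0]
    - [-0.04, 0, 0, 0]
  grip: 0.55

```text
time: 39.35
tcp_pos: [0.4993, 0.085, 0.1756]
orientation: [-3.141, -0.002, 0.029]
force: [0.2, 0.7, -0.4]
width: 0.553
finger_force: 0.0
```

>>> step_arm:
  targets:
    - [-0.04, 0, 0, 0]
    - [-0.04, 0, 0, 0]
    - [-0.03, 0, 0, 0]
    - [0, 0, 0, 0]
    - [0, 0, 0, 0]
    - [0, 0, 0, 0]
    - [0, 0, 0, 0]
    - [0, 0, 0, 0]
    - [0, 0, 0, 0]
    - [0, 0, 0, 0]

```text
time: 40.35
tcp_pos: [0.3899, 0.0817, 0.1749]
orientation: [-3.141, 0.0, 0.03]
force: [-0.2, -1.1, 0.4]
width: 0.551
finger_force: 0.0
```

Run:
```python
from h import *
a=cv2.cvtColor(imaging.get_image("top"),cv2.COLOR_RGB2BGR);b=cv2.cvtColor(imaging.get_image("side"),cv2.COLOR_RGB2BGR)
a=cv2.resize(a[95:230,85:415],(700,286));b=cv2.resize(b[105:350,190:380],(388,500))[:310]
o=np.zeros((600,700,3),np.uint8);o[:286]=a;o[288:598,:388]=b;cv2.imwrite("pics/end.png",o)
```

```text
(no output)
```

View pics/end.png

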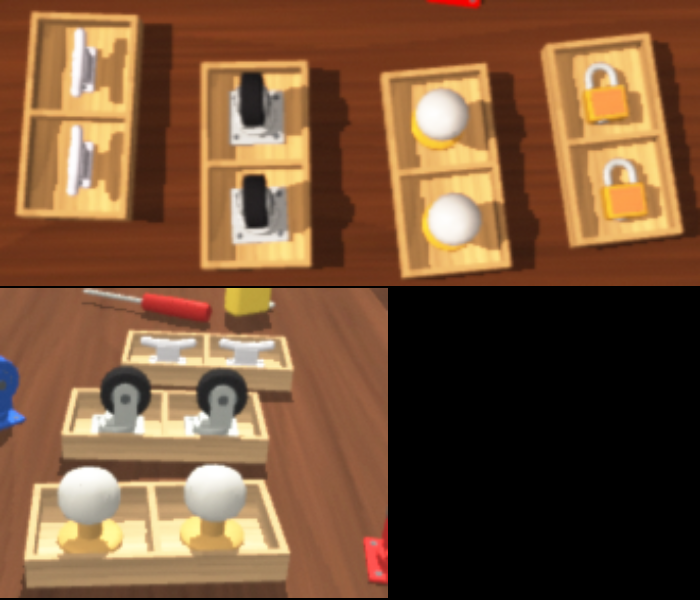

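All four loose pieces lie in the near compartments beside their twins. In the picture they are at cleat (80,160), castor (256,208), knob (452,220) and padlock (624,190), all flat and the right way up.

```bash
python3 -c "
from rig import robot;print(robot.job_done())"
```

```text
the job is handed in; nothing more can be done
None
```

I moved all four pieces into the near compartments of their matching trays, each flat and the right way up in the last pictures, and handed the job in at about 40 s; no verdict came back.

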